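# Pair the fired cups with their saucers

## Robot

A 6-joint arm with a two-finger parallel gripper is mounted at the origin on the work surface. World frame = base frame: x ahead of the robot, y to its left, z up, the work surface at z = 0. Lengths are in m, angles in rad, forces in N, time in s.
With the tool pointing down it reaches from about 0.25 to 0.775 m from the base axis. Payload 4 kg.
Tool frame: the origin (TCP) lies midway between the tips of the shut fingers; the grasp point (between the pads) lies 19 mm behind it; z points along the fingers, y is the line along which they close (so a half turn about z gives the same grasp; the last joint's range is limited). The gripper opens to 85 mm and grips with 20 to 120 N. Pads are 22 mm wide; open, the fingers measure 114 mm over their backs; the gripper's body (76 mm by 85 mm) begins 54 mm behind the grasp point. The pads swing forward as they close: fully open they stand 13 mm farther back than shut.
Start: joints at [1.066, 0.087, 1.371, -0, 1.684, -0.103], TCP at [0.215, 0.506, 0.231] pointing down, gripper open.
Joint ranges: [-3.1, 3.1], [-0.76, 2.03], [0.27, 2.55], [-1.08, 4.22], [0.17, 2.65], [-2.57, 2.57]. Speed limits (rad/s): [2.79, 2.79, 3.14, 3.14, 3.14, 3.14].

## Interface

Orientations are given as a unit quaternion [w, x, y, z].
In Python, from rig import state, eyes, arm gives the robot as it stands.
- The arm moves only by the tool play_rows, never from a script. Its argument "deltas" is a list of rows, each an object of numbers: "dx", "dy", "dz": the shift along the tool's x, y, z in mm; "spin": the turn about the tool's z in degrees; "gripper": the opening, from -1 (shut) to 1 (fully open), so that 0 is half open. In form: [{"dx": .., "dy": .., "dz": .., "spin": .., "gripper": ..}, ...]. A call has 1 to 12 rows; each row is the pose to reach, as a shift and turn from the pose commanded when the call began, along the tool's axes at that moment; what a row does not reach only later rows make up. A row lasts 1/12 s, in which the tool goes at most 41.7 mm and 7.16 degrees, less where a joint would pass 70% of its speed; a pose out of reach is approached as far as the arm can. A call with a gripper value outside its range is refused whole. The fingers move at their own pace and stop on an object; the grip force is fixed at half the most. Time passes only in rows, so rows that repeat a pose let the fingers close. It gives the time, the measured TCP pose, the force, the opening and the grip force at its end, in the units of the state.
- state(): the state, without advancing time (a new reading comes with each control period).
- eyes.capture(name): name is "scene" or "top" or "wrist"; returns a dict with "img" (480x640x3 uint8, blue, green, red), "z_map" (480x640 float32, m along the optical axis (not along the pixel's ray), 0 where there is no reading), "fx", "fy", "cx", "cy" (pixels), "eye" and "attitude" of the camera in the world; the wrist camera has in their place "hand_eye" (4x4, takes a point from camera to tool coordinates, whose origin is the TCP and whose axes are the flange's). Camera axes: x right, y up, looking along -z (the intrinsics and any distortion apply to the point x, -y, -z); pixel columns grow to the right and rows downward; lengths in m; the calibration is good to about 2 mm. A picture is of the moment at which its call begins: read the wrist's pose just before it.
- arm.job_done(): hands the job in; it is judged then, once.
The state is a dict: "time": time; "qpos": joint angles; "dq": joint speeds; "tau": joint torques, N m; "tcp_pos": TCP position; "eef_rot": TCP orientation; "wrist_force": force on the tool from outside, world axes, zero at the start; "moment": the same for the moment, N m; "finger_gap": finger opening in m; "finger_force": force on a finger pad.
Only numpy, scipy, OpenCV 4.12 (cv2) and the standard library are available. Lean on these libraries where they do the work, as an engineer would, in place of code of your own. Each camera call takes 0.05 s, during which the arm holds its last target. There are 200 camera calls.

## Task

Pair up this kiln load: take each of the four cups from the ware board and stand it upright in the well of the saucer that has its own glaze and its own size, small cups on small saucers and large cups on large ones. Set each cup down gently instead of dropping it, and do not shift the glaze jar or the brush pot.

Things in the scene. Friction and masses are not known exactly. Their poses are not given: they have to be found in the camera images.
- cream_small_cup_mid (a point): Centre (on the axis, half-way up) of the small cream-white cup: straight-sided, open-topped, 50 mm outside diameter, 56 mm tall, wall 4 mm, about 110 g. It stands on a turned clay foot 36 mm across and 6 mm high. Its one loop handle sticks out 23 mm from the side along the cup's own +y and is 8 mm thick; z is up when it stands. It starts upright on a fixed wooden ware board 18 mm thick, 100 mm wide and 600 mm long.
- cream_large_cup_mid (a point): Centre (on the axis, half-way up) of the large cream-white cup: straight-sided, open-topped, 64 mm outside diameter, 72 mm tall, wall 4 mm, about 190 g. It stands on a turned clay foot 48 mm across and 6 mm high. Its one loop handle sticks out 29 mm from the side along the cup's own +y and is 8 mm thick; z is up when it stands. It starts upright on a fixed wooden ware board 18 mm thick, 100 mm wide and 600 mm long.
- blue_small_cup_mid (a point): Centre (on the axis, half-way up) of the small cobalt blue cup: straight-sided, open-topped, 50 mm outside diameter, 56 mm tall, wall 4 mm, about 110 g. It stands on a turned clay foot 36 mm across and 6 mm high. Its one loop handle sticks out 23 mm from the side along the cup's own +y and is 8 mm thick; z is up when it stands. It starts upright on a fixed wooden ware board 18 mm thick, 100 mm wide and 600 mm long.
- blue_large_cup_mid (a point): Centre (on the axis, half-way up) of the large cobalt blue cup: straight-sided, open-topped, 64 mm outside diameter, 72 mm tall, wall 4 mm, about 190 g. It stands on a turned clay foot 48 mm across and 6 mm high. Its one loop handle sticks out 29 mm from the side along the cup's own +y and is 8 mm thick; z is up when it stands. It starts upright on a fixed wooden ware board 18 mm thick, 100 mm wide and 600 mm long.
- cream_small_saucer_well (a point): Centre of the well floor of the small cream-white saucer, 6 mm above the bench: loose, round, 110 mm diameter, rim 16 mm high, with a round well of tan glaze 52 mm across in the middle of its flat floor, where the foot of the small cup of the same glaze belongs. z is up.
- cream_large_saucer_well (a point): Centre of the well floor of the large cream-white saucer, 6 mm above the bench: loose, round, 140 mm diameter, rim 16 mm high, with a round well of tan glaze 66 mm across in the middle of its flat floor, where the foot of the large cup of the same glaze belongs. z is up.
- blue_small_saucer_well (a point): Centre of the well floor of the small cobalt blue saucer, 6 mm above the bench: loose, round, 110 mm diameter, rim 16 mm high, with a round well of near-black navy glaze 52 mm across in the middle of its flat floor, where the foot of the small cup of the same glaze belongs. z is up.
- blue_large_saucer_well (a point): Centre of the well floor of the large cobalt blue saucer, 6 mm above the bench: loose, round, 140 mm diameter, rim 16 mm high, with a round well of near-black navy glaze 66 mm across in the middle of its flat floor, where the foot of the large cup of the same glaze belongs. z is up.
- glaze_jar: Bystander: jar of olive-green glaze with a steel lid, 84 mm diameter, 112 mm tall; origin at the centre of its underside. It stays where it is.
- brush_pot: Bystander: terracotta pot, 72 mm diameter, 95 mm tall, with four glaze brushes standing in it up to 210 mm high and leaning out to 40 mm from its axis; origin at the centre of its underside. It stays where it is.

How it is judged:
At the end, for the whole second after the job is handed in: Each cup stands released and upright (0.08 rad) in the saucer of its own glaze and size, its axis within 10 mm of the well's centre and its height within 4 mm of resting on the floor; all saucers lie level (0.05 rad) on the bench, all at rest (horizontal distance between cream_small_cup_mid and cream_small_saucer_well below 0.01 m and z of cream_small_cup_mid in the frame of cream_small_saucer_well between 0.024 and 0.032 m and angle between each of cream_small_cup_mid, cream_large_cup_mid, blue_small_cup_mid, blue_large_cup_mid's own z axis and vertical below 0.08 rad and angle between each of cream_small_saucer_well, cream_large_saucer_well, blue_small_saucer_well, blue_large_saucer_well's own z axis and vertical below 0.05 rad and height (world z) of each of cream_small_saucer_well, cream_large_saucer_well, blue_small_saucer_well, blue_large_saucer_well below 0.01 m and linear speed of each of cream_small_cup, cream_small_saucer, cream_large_cup, cream_large_saucer, blue_small_cup, blue_small_saucer, blue_large_cup, blue_large_saucer below 0.01 m/s and horizontal distance between cream_large_cup_mid and cream_large_saucer_well below 0.01 m and z of cream_large_cup_mid in the frame of cream_large_saucer_well between 0.032 and 0.04 m and horizontal distance between blue_small_cup_mid and blue_small_saucer_well below 0.01 m and z of blue_small_cup_mid in the frame of blue_small_saucer_well between 0.024 and 0.032 m and horizontal distance between blue_large_cup_mid and blue_large_saucer_well below 0.01 m and z of blue_large_cup_mid in the frame of blue_large_saucer_well between 0.032 and 0.04 m); the robot touches nothing.
It fails at once if a cup is dropped or slammed onto its saucer: it moves faster than 0.45 m/s (a fall of about 10 mm) within 10 mm of standing on it ((horizontal distance between cream_small_cup_mid and cream_small_saucer_well below 0.03 m and z of cream_small_cup_mid in the frame of cream_small_saucer_well below 0.038 m and linear speed of cream_small_cup above 0.45 m/s) or (horizontal distance between cream_large_cup_mid and cream_large_saucer_well below 0.03 m and z of cream_large_cup_mid in the frame of cream_large_saucer_well below 0.046 m and linear speed of cream_large_cup above 0.45 m/s) or (horizontal distance between blue_small_cup_mid and blue_small_saucer_well below 0.03 m and z of blue_small_cup_mid in the frame of blue_small_saucer_well below 0.038 m and linear speed of blue_small_cup above 0.45 m/s) or (horizontal distance between blue_large_cup_mid and blue_large_saucer_well below 0.03 m and z of blue_large_cup_mid in the frame of blue_large_saucer_well below 0.046 m and linear speed of blue_large_cup above 0.45 m/s)).
It fails at once if the glaze jar or the brush pot is shifted by more than 20 mm (distance of any of glaze_jar, brush_pot from where it was at the start of the episode above 0.02 m).
It also fails if it takes over 96 s, if anything falls off the work surface, if the arm or the gripper's body presses on something with over 40 N, if the wrist force passes 120 N, or if a joint passes its speed limit or range.

## Working session

There is one attempt and no reset: what is moved stays moved. The work goes in short steps, Python scripts to look and compute and a tool call to move; the robot and the scene stay as the last step left them, time stands still between calls to the robot, and variables do not carry over. Pictures are saved under pics/ and viewed, at most 14 in all, crops included, and the job is handed in when it is done.

Besides the shell and the picture viewer there is one more tool, called after ">>>" as a command line: name --argument value ..., lists and objects as JSON in quotes. play_rows: Moves the arm, as the interface text tells. Its arguments: {"type":"object","properties":{"deltas":{"type":"array","items":{"type":"object","properties":{"dx":{"type":"number"},"dy":{"type":"number"},"dz":{"type":"number"},"spin":{"type":"number"},"gripper":{"type":"number"}}}}},"required":["deltas"]}

```bash
mkdir -p pics; ls; python3 - <<'E'
from rig import state, eyes, arm
import cv2, numpy as np
s=state(); print(s)
for n in ("scene","top"):
    c=eyes.capture(n); cv2.imwrite(f"pics/{n}0.png",c["img"]); np.savez(f"{n}0.npz",**c)
    print(n,{k:v for k,v in c.items() if k not in("img","z_map")})
E
```

```text
pics
{'time': 0.0, 'qpos': array([ 1.06587850e+00,  8.79785767e-02,  1.37229195e+00,  1.47217458e-05,
        1.68361255e+00, -1.03118728e-01]), 'dq': array([-0.00021178,  0.00170168, -0.00171366,  0.00090912,  0.00075072,
       -0.00068427]), 'tau': array([-7.61415686e-04, -3.51883149e+01, -3.13267601e+01, -1.10606279e-04,
        1.09560991e-02,  2.60176171e-05]), 'tcp_pos': array([0.21485169, 0.50574333, 0.23010713]), 'eef_rot': array([-3.49806019e-04,  1.99549932e-01,  9.79886990e-01, -1.09050319e-03]), 'wrist_force': array([-0.25952956, -0.33148619, -0.38719378]), 'moment': array([ 0.03000499, -0.04864349,  0.01110626]), 'finger_force': 0.0, 'finger_gap': 0.08566667610794322}
scene {'fx': 621.8803381896888, 'fy': 621.8803381896888, 'cx': 314.92575374458096, 'cy': 237.58162514449623, 'eye': array([ 1.10786721, -0.47578168,  1.20225158]), 'attitude': array([0.87261844, 0.25028187, 0.12145314, 0.40142892])}
top {'fx': 530.0964086736154, 'fy': 530.0964086736154, 'cx': 317.90021697327705, 'cy': 235.08252205660625, 'eye': array([0.3437847 , 0.00885246, 1.1074179 ]), 'attitude': array([-0.65476614, -0.0711287 ,  0.07937825,  0.74827876])}
```

View pics/top0.png

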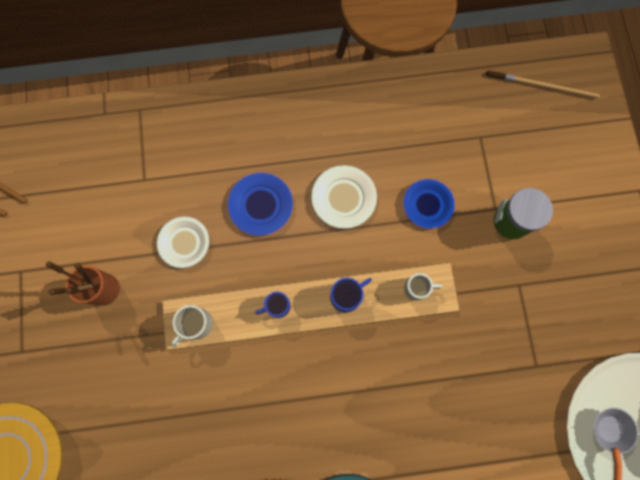

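View pics/scene0.png

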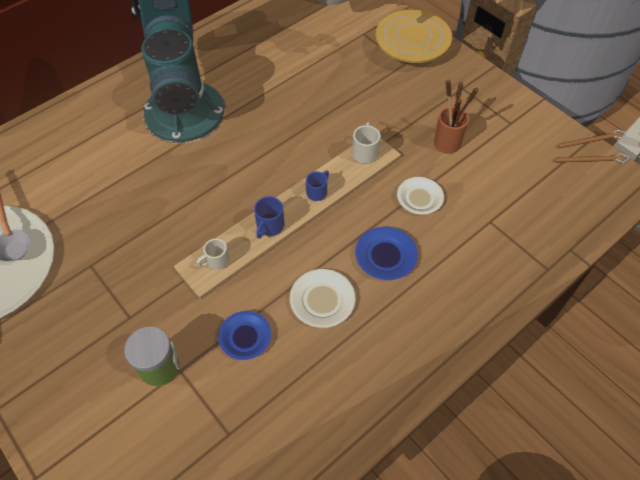

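Top view: cups left to right are cream large (191,323), blue small (277,305), blue large (347,295) and cream small (420,287). Saucers are cream small (183,242), blue large (260,205), cream large (344,197) and blue small (429,204). The jar is at (525,212) and the brush pot at (88,287).

```bash
cat > h.py <<'E'
import numpy as np, cv2
from scipy.spatial.transform import Rotation as R
from scipy.optimize import least_squares
def rot(q): return R.from_quat([q[1],q[2],q[3],q[0]])
def rays(c,u,v):
    d=np.stack([(u-c["cx"])/c["fx"],-(v-c["cy"])/c["fy"],-np.ones_like(u,float)],-1)
    return d
def cloud(c,Rm=None,t=None):
    v,u=np.mgrid[0:480,0:640]; d=rays(c,u,v)*c["z_map"][...,None]
    if Rm is None: Rm=rot(c["attitude"]).as_matrix(); t=c["eye"]
    return d@Rm.T+t
def onplane(c,u,v,z,Rm=None,t=None):
    if Rm is None: Rm=rot(c["attitude"]).as_matrix(); t=c["eye"]
    d=rays(c,np.asarray(u,float),np.asarray(v,float))@Rm.T
    return t+d*((z-t[2])/d[...,2])[...,None]
def circ(p,r=None):
    c0=p.mean(0)
    f=lambda q: np.hypot(*(p-q[:2]).T)-q[2]
    return least_squares(f,[*c0,r or .03],loss="soft_l1",f_scale=.001).x
E
python3 - <<'E'
from h import *
top=dict(np.load("top0.npz"));sc=dict(np.load("scene0.npz"))
px={"top":{"cS_sau":(183,242),"bL_sau":(260,205),"cL_sau":(344,197),"bS_sau":(429,204),"cL":(191,323),"bS":(277,305),"bL":(347,295),"cS":(420,287),"jar":(530,208),"pot":(88,287)},
"scene":{"cS_sau":(420,196),"bL_sau":(386,254),"cL_sau":(322,299),"bS_sau":(245,335),"cL":(366,138),"bS":(317,182),"bL":(269,212),"cS":(216,248),"jar":(150,350),"pot":(451,130)}}
for n,c in(("top",top),("scene",sc)):
    P=cloud(c); ok=c["z_map"]>0
    print(n,"valid",ok.mean(),"bench z",np.median(P[...,2][ok]))
    for k,(u,v) in px[n].items():
        c0=onplane(c,u,v,.006 if "sau" in k else .08)[:2]
        if k=="jar" or k=="pot":
            print(k,c0.round(3));continue
        r=np.hypot(P[...,0]-c0[0],P[...,1]-c0[1])
        if "sau" in k:
            R0=.07 if "L" in k else .055
            m=ok&(r<R0+.02)&(P[...,2]>.009)&(P[...,2]<.03)
        else:
            H=.09 if "L" in k else .074
            m=ok&(r<.05)&(abs(P[...,2]-H)<.006)
        if m.sum()<10: print(k,c0,"few",m.sum());continue
        q=circ(P[m][:,:2]); zz=np.percentile(P[m][:,2],[5,50,95])
        s=""
        if "sau" not in k:
            ro=np.hypot(P[...,0]-q[0],P[...,1]-q[1]); ro0=(.032 if "L" in k else .025)
            hm=ok&(ro>ro0+.008)&(ro<ro0+.032)&(P[...,2]>.032)&(P[...,2]<H-.004)
            a=np.median(P[hm][:,:2],0)-q[:2] if hm.sum() else [0,0]
            s=f"handle {np.degrees(np.arctan2(a[1],a[0])):.0f} n{hm.sum()}"
        print(k,q.round(4),m.sum(),zz.round(3),s)
E
```

```text
top valid 0.9959895833333333 bench z 0.0007849109601584248
cS_sau [0.6013 0.2642 0.0449] 1321 [0.01  0.015 0.019] 
bL_sau [0.6626 0.0944 0.0563] 2197 [0.009 0.015 0.019] 
cL_sau [ 0.6547 -0.0849  0.0562] 2182 [0.01  0.015 0.019] 
bS_sau [ 0.615  -0.2619  0.0447] 1282 [0.009 0.015 0.02 ] 
cL [0.4281 0.2471 0.0297] 243 [0.086 0.09  0.093] handle 133 n73
bS [0.4412 0.0811 0.023 ] 174 [0.069 0.074 0.077] handle 105 n29
bL [ 0.4411 -0.0563  0.0298] 226 [0.086 0.09  0.093] handle -65 n43
cS [ 0.4393 -0.2013  0.0231] 194 [0.069 0.074 0.077] handle -98 n28
jar [ 0.563 -0.447]
pot [0.522 0.439]
scene valid 0.9959016927083333 bench z 0.0013084615833498514
cS_sau [0.5996 0.2624 0.044 ] 939 [0.009 0.015 0.02 ] 
bL_sau [0.6614 0.0925 0.0553] 1905 [0.009 0.015 0.02 ] 
cL_sau [ 0.6527 -0.0868  0.0553] 2177 [0.01  0.015 0.02 ] 
bS_sau [ 0.6135 -0.2634  0.0438] 1445 [0.009 0.015 0.02 ] 
cL [0.4271 0.2456 0.0297] 206 [0.085 0.09  0.094] handle 133 n6
bS [0.4401 0.0784 0.0232] 167 [0.069 0.074 0.078] handle 101 n28
bL [ 0.4399 -0.0586  0.03  ] 231 [0.085 0.09  0.095] handle -65 n57
cS [ 0.4383 -0.2039  0.023 ] 194 [0.069 0.074 0.079] handle -95 n41
jar [ 0.547 -0.431]
pot [0.541 0.418]
```

```bash
cat > go.py <<'E'
import sys
from h import *
from rig import state
T={"cL":(.4276,.2463),"bS":(.4407,.0797),"bL":(.4405,-.0575),"cS":(.4388,-.2026),
"cLs":(.6537,-.0858),"bSs":(.6142,-.2627),"bLs":(.662,.0935),"cSs":(.6005,.2633)}
Y={"cL":43,"bS":13,"bL":25,"cS":-7}
def go(xy,z,yaw=None):
    s=state(); M=rot(s["eef_rot"]).as_matrix(); p=np.array([*xy,z])
    h=np.degrees(np.arctan2(M[1,1],M[0,1])); y=h if yaw is None else yaw
    d=((M.T@(p-s["tcp_pos"]))*1000)
    print("t",round(s["time"],2),"tcp",s["tcp_pos"].round(4),"tilt",np.degrees(np.arccos(-M[2,2])).round(2),"yaw",h.round(1),"gap",round(s["finger_gap"],4))
    print("d",d.round(1),"spin",round((h-y+90)%180-90,1))
if __name__=="__main__":
    go(T[sys.argv[1]],float(sys.argv[2]),float(sys.argv[3]) if len(sys.argv)>3 else None)
E
python3 go.py cL .16 43
```

```text
t 0.1 tcp [0.2149 0.5058 0.2302] tilt 0.12 yaw 67.0 gap 0.0855
d [-297.3 -155.5   70.5] spin 24.0
```

>>> play_rows --deltas '[{"dx": -35,"dy": -18,"dz": 8,"spin": 3},{"dx": -70,"dy": -37,"dz": 16,"spin": 6},{"dx": -105,"dy": -55,"dz": 25,"spin": 9},{"dx": -140,"dy": -73,"dz": 33,"spin": 12},{"dx": -175,"dy": -92,"dz": 41,"spin": 15},{"dx": -210,"dy": -110,"dz": 50,"spin": 18},{"dx": -245,"dy": -128,"dz": 58,"spin": 21},{"dx": -275,"dy": -144,"dz": 65,"spin": 24},{"dx": -297,"dy": -155.5,"dz": 70,"spin": 24},{"dx": -297,"dy": -155.5,"dz": 70,"spin": 24}]'

```text
schema error: expected keys dx, dy, dz, spin, gripper
```

```bash
python3 go.py cL .042 43; python3 - <<'E'
from h import *
from rig import state,eyes
c=eyes.capture("wrist"); cv2.imwrite("pics/w1.png",c["img"])
E
```

```text
t 0.1 tcp [0.2149 0.5058 0.2302] tilt 0.12 yaw 67.0 gap 0.0855
d [-297.3 -155.2  188.5] spin 24.0
```

View pics/w1.png

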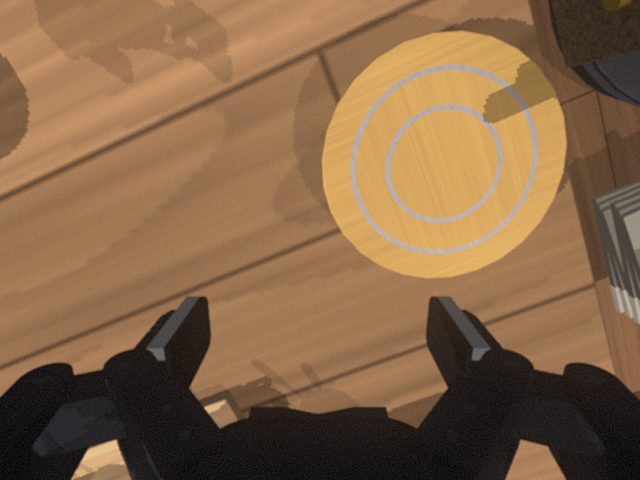

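The call was refused because every key is required, so the wrist image is still from the start pose: fingertips at (200,310) and (440,310) over bare bench, with the yellow plate beyond. I'll include the gripper value in each row.

>>> play_rows --deltas '[{"dx": -35,"dy": -18,"dz": 8,"spin": 3,"gripper": 1},{"dx": -70,"dy": -37,"dz": 16,"spin": 6,"gripper": 1},{"dx": -105,"dy": -55,"dz": 25,"spin": 9,"gripper": 1},{"dx": -140,"dy": -73,"dz": 33,"spin": 12,"gripper": 1},{"dx": -175,"dy": -92,"dz": 41,"spin": 15,"gripper": 1},{"dx": -210,"dy": -110,"dz": 50,"spin": 18,"gripper": 1},{"dx": -245,"dy": -128,"dz": 58,"spin": 21,"gripper": 1},{"dx": -275,"dy": -144,"dz": 65,"spin": 24,"gripper": 1},{"dx": -297,"dy": -155.5,"dz": 70,"spin": 24,"gripper": 1},{"dx": -297,"dy": -155.5,"dz": 70,"spin": 24,"gripper": 1}]'

```text
time: 0.98
tcp_pos: [0.4294, 0.2429, 0.1594]
eef_rot: [-0.0, 0.402, 0.916, -0.002]
wrist_force: [0.0, -0.1, -0.2]
finger_gap: 0.0852
finger_force: 0.0
```

```bash
python3 go.py cL .042 43; python3 - <<'E'
from h import *
from rig import state,eyes
c=eyes.capture("wrist"); cv2.imwrite("pics/w2.png",c["img"])
E
```

```text
t 0.98 tcp [0.4294 0.2429 0.1594] tilt 0.21 yaw 42.6 gap 0.0852
d [  3.8   1.4 117.4] spin -0.4
```

View pics/w2.png

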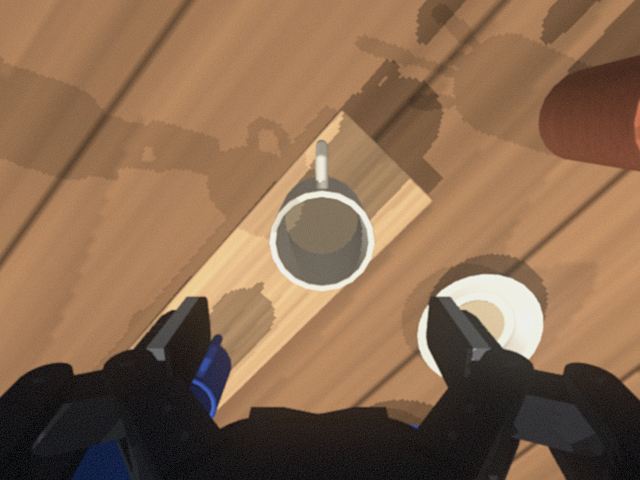

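The cream large cup's rim is at (322,240), centred between the fingertips (cols 205 and 435). Its handle points straight up the image, clear of both fingers, so I can descend.

>>> play_rows --deltas '[{"dx": 3.5,"dy": 1,"dz": 0,"spin": 0,"gripper": 1},{"dx": 3.5,"dy": 1,"dz": 25,"spin": 0,"gripper": 1},{"dx": 3.5,"dy": 1,"dz": 50,"spin": 0,"gripper": 1},{"dx": 3.5,"dy": 1,"dz": 75,"spin": 0,"gripper": 1},{"dx": 3.5,"dy": 1,"dz": 95,"spin": 0,"gripper": 1},{"dx": 3.5,"dy": 1,"dz": 110,"spin": 0,"gripper": 1},{"dx": 3.5,"dy": 1,"dz": 117,"spin": 0,"gripper": 1},{"dx": 3.5,"dy": 1,"dz": 117,"spin": 0,"gripper": 1},{"dx": 3.5,"dy": 1,"dz": 117,"spin": 0,"gripper": 1}]'

```text
time: 1.78
tcp_pos: [0.4258, 0.2512, 0.0449]
eef_rot: [0.0, 0.398, 0.917, 0.0]
wrist_force: [0.8, -0.2, -0.1]
finger_gap: 0.0854
finger_force: 0.0
```

```bash
python3 go.py cL .042 43
```

```text
t 1.78 tcp [0.4258 0.2512 0.0449] tilt 0.04 yaw 43.1 gap 0.0854
d [-4.9 -2.   2.9] spin 0.1
```

>>> play_rows --deltas '[{"dx": -4.5,"dy": -2,"dz": 0,"spin": 0,"gripper": 1},{"dx": -4.5,"dy": -2,"dz": 0,"spin": 0,"gripper": 1},{"dx": -4.5,"dy": -2,"dz": 0,"spin": 0,"gripper": -1},{"dx": -4.5,"dy": -2,"dz": 0,"spin": 0,"gripper": -1},{"dx": -4.5,"dy": -2,"dz": 0,"spin": 0,"gripper": -1},{"dx": -4.5,"dy": -2,"dz": 0,"spin": 0,"gripper": -1},{"dx": -4.5,"dy": -2,"dz": 0,"spin": 0,"gripper": -1},{"dx": -4.5,"dy": -2,"dz": 0,"spin": 0,"gripper": -1}]'

```text
time: 2.45
tcp_pos: [0.4285, 0.2458, 0.0455]
eef_rot: [0.001, 0.399, 0.917, 0.001]
wrist_force: [0.1, 0.4, 5.6]
finger_gap: 0.0618
finger_force: 65.7
```

```bash
python3 go.py cL .15 43
```

```text
t 2.45 tcp [0.4285 0.2458 0.0455] tilt 0.14 yaw 43.0 gap 0.0618
d [ 9.000e-01 -1.000e-01 -1.045e+02] spin -0.0
```

>>> play_rows --deltas '[{"dx": 0,"dy": 0,"dz": -15,"spin": 0,"gripper": -1},{"dx": 0,"dy": 0,"dz": -35,"spin": 0,"gripper": -1},{"dx": 0,"dy": 0,"dz": -60,"spin": 0,"gripper": -1},{"dx": 0,"dy": 0,"dz": -85,"spin": 0,"gripper": -1},{"dx": 0,"dy": 0,"dz": -110,"spin": 0,"gripper": -1},{"dx": 0,"dy": 0,"dz": -125,"spin": 0,"gripper": -1},{"dx": 0,"dy": 0,"dz": -125,"spin": 0,"gripper": -1},{"dx": 0,"dy": 0,"dz": -125,"spin": 0,"gripper": -1}]'

```text
time: 3.12
tcp_pos: [0.4275, 0.2455, 0.1689]
eef_rot: [-0.0, 0.399, 0.917, 0.0]
wrist_force: [-0.0, -0.8, -2.2]
finger_gap: 0.0614
finger_force: 65.9
```

```bash
python3 go.py cLs .165
```

```text
t 3.12 tcp [0.4275 0.2455 0.1689] tilt 0.0 yaw 43.0 gap 0.0614
d [-396.6  -60.3    3.9] spin 0.0
```

>>> play_rows --deltas '[{"dx": -20,"dy": -3,"dz": 0,"spin": 0,"gripper": -1},{"dx": -55,"dy": -8,"dz": 0,"spin": 0,"gripper": -1},{"dx": -95,"dy": -14,"dz": 0,"spin": 0,"gripper": -1},{"dx": -135,"dy": -20,"dz": 0,"spin": 0,"gripper": -1},{"dx": -175,"dy": -27,"dz": 0,"spin": 0,"gripper": -1},{"dx": -215,"dy": -33,"dz": 0,"spin": 0,"gripper": -1},{"dx": -255,"dy": -39,"dz": 0,"spin": 0,"gripper": -1},{"dx": -295,"dy": -45,"dz": 0,"spin": 0,"gripper": -1},{"dx": -335,"dy": -51,"dz": 0,"spin": 0,"gripper": -1},{"dx": -370,"dy": -57,"dz": 0,"spin": 0,"gripper": -1},{"dx": -390,"dy": -60,"dz": 0,"spin": 0,"gripper": -1},{"dx": -396.5,"dy": -60.5,"dz": 0,"spin": 0,"gripper": -1}]'

```text
time: 4.12
tcp_pos: [0.6534, -0.0894, 0.1646]
eef_rot: [-0.003, 0.401, 0.916, -0.001]
wrist_force: [-0.0, -0.5, -3.2]
finger_gap: 0.0616
finger_force: 65.9
```

>>> play_rows --deltas '[{"dx": 0,"dy": 0,"dz": 0,"spin": 0,"gripper": -1},{"dx": 0,"dy": 0,"dz": 0,"spin": 0,"gripper": -1},{"dx": 0,"dy": 0,"dz": 0,"spin": 0,"gripper": -1}]'

```text
time: 4.37
tcp_pos: [0.6526, -0.0842, 0.1682]
eef_rot: [-0.001, 0.398, 0.917, 0.0]
wrist_force: [0.1, 0.3, -1.7]
finger_gap: 0.0617
finger_force: 65.9
```

```bash
python3 go.py cLs .0335; python3 - <<'E'
from h import *
from rig import state,eyes
c=eyes.capture("wrist"); cv2.imwrite("pics/w3.png",c["img"])
E
```

```text
t 4.37 tcp [ 0.6526 -0.0842  0.1682] tilt 0.16 yaw 43.1 gap 0.0617
d [ -2.3  -0.2 134.7] spin 0.0
```

View pics/w3.png

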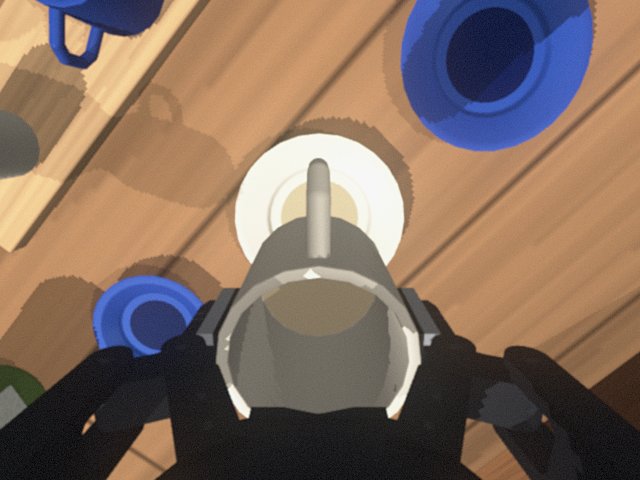

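The cup is upright in the grip with its rim centred at col 320, and the cream large saucer is centred at col 320 beneath it. I'll lower it, slowing near the bottom.

>>> play_rows --deltas '[{"dx": -2,"dy": 0,"dz": 15,"spin": 0,"gripper": -1},{"dx": -2,"dy": 0,"dz": 40,"spin": 0,"gripper": -1},{"dx": -2,"dy": 0,"dz": 65,"spin": 0,"gripper": -1},{"dx": -2,"dy": 0,"dz": 85,"spin": 0,"gripper": -1},{"dx": -2,"dy": 0,"dz": 100,"spin": 0,"gripper": -1},{"dx": -2,"dy": 0,"dz": 110,"spin": 0,"gripper": -1},{"dx": -2,"dy": 0,"dz": 117,"spin": 0,"gripper": -1},{"dx": -2,"dy": 0,"dz": 121,"spin": 0,"gripper": -1},{"dx": -2,"dy": 0,"dz": 125,"spin": 0,"gripper": -1},{"dx": -2,"dy": 0,"dz": 128,"spin": 0,"gripper": -1},{"dx": -2,"dy": 0,"dz": 128,"spin": 0,"gripper": -1},{"dx": -2,"dy": 0,"dz": 128,"spin": 0,"gripper": -1}]'

```text
time: 5.42
tcp_pos: [0.6554, -0.0873, 0.042]
eef_rot: [0.001, 0.399, 0.917, 0.0]
wrist_force: [0.4, -0.2, -2.1]
finger_gap: 0.0618
finger_force: 65.9
```

```bash
python3 go.py cLs .0335
```

```text
t 5.42 tcp [ 0.6554 -0.0873  0.042 ] tilt 0.06 yaw 43.0 gap 0.0618
d [ 2.3 -0.2  8.5] spin 0.0
```

>>> play_rows --deltas '[{"dx": 2,"dy": 0,"dz": 2,"spin": 0,"gripper": -1},{"dx": 2,"dy": 0,"dz": 4,"spin": 0,"gripper": -1},{"dx": 2,"dy": 0,"dz": 6,"spin": 0,"gripper": -1},{"dx": 2,"dy": 0,"dz": 7.5,"spin": 0,"gripper": -1},{"dx": 2,"dy": 0,"dz": 8.5,"spin": 0,"gripper": -1},{"dx": 2,"dy": 0,"dz": 8.5,"spin": 0,"gripper": -1},{"dx": 2,"dy": 0,"dz": 8.5,"spin": 0,"gripper": -1}]'

```text
time: 6.0
tcp_pos: [0.6538, -0.0858, 0.0335]
eef_rot: [0.0, 0.399, 0.917, 0.0]
wrist_force: [-1.7, -0.2, 3.4]
finger_gap: 0.0617
finger_force: 66.1
```

```bash
python3 go.py cLs .0335; python3 - <<'E'
from h import *
from rig import state,eyes
c=eyes.capture("scene"); cv2.imwrite("pics/s1.png",cv2.resize(c["img"][220:380,220:430],None,fx=3,fy=3))
E
```

```text
t 6.0 tcp [ 0.6538 -0.0858  0.0335] tilt 0.03 yaw 43.0 gap 0.0617
d [ 0.1 -0.   0. ] spin 0.0
```

View pics/s1.png

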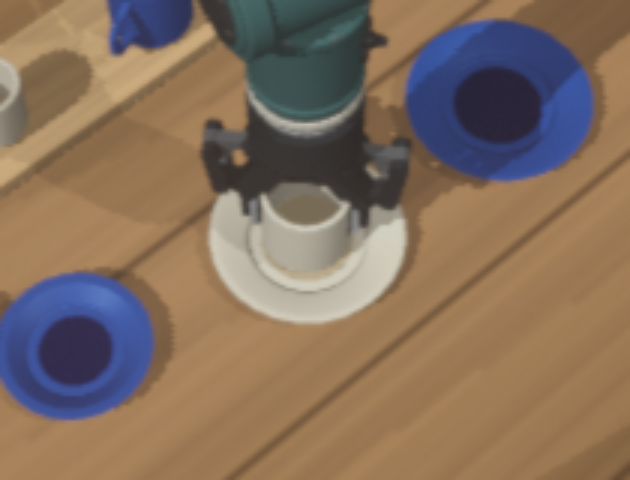

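The cup stands in the middle of the cream large saucer's well (crop ~(307,245)), and the force reading confirms contact. I'll release it and lift away.

>>> play_rows --deltas '[{"dx": 0,"dy": 0,"dz": 0,"spin": 0,"gripper": 1},{"dx": 0,"dy": 0,"dz": 0,"spin": 0,"gripper": 1},{"dx": 0,"dy": 0,"dz": 0,"spin": 0,"gripper": 1},{"dx": 0,"dy": 0,"dz": 0,"spin": 0,"gripper": 1},{"dx": 0,"dy": 0,"dz": -10,"spin": 0,"gripper": 1},{"dx": 0,"dy": 0,"dz": -30,"spin": 0,"gripper": 1},{"dx": 0,"dy": 0,"dz": -60,"spin": 0,"gripper": 1},{"dx": 0,"dy": 0,"dz": -95,"spin": 0,"gripper": 1},{"dx": 0,"dy": 0,"dz": -125,"spin": 0,"gripper": 1},{"dx": 0,"dy": 0,"dz": -130,"spin": 0,"gripper": 1},{"dx": 0,"dy": 0,"dz": -130,"spin": 0,"gripper": 1},{"dx": 0,"dy": 0,"dz": -130,"spin": 0,"gripper": 1}]'

```text
time: 7.05
tcp_pos: [0.6536, -0.0858, 0.1631]
eef_rot: [0.0, 0.399, 0.917, 0.0]
wrist_force: [-0.4, 0.3, -0.3]
finger_gap: 0.0852
finger_force: 0.0
```

```bash
python3 go.py bL .16 25
```

```text
t 7.05 tcp [ 0.6536 -0.0858  0.1631] tilt 0.04 yaw 43.0 gap 0.0852
d [ 166.  -136.6    3. ] spin 18.0
```

>>> play_rows --deltas '[{"dx": 20,"dy": -16,"dz": 0,"spin": 3,"gripper": 1},{"dx": 48,"dy": -39,"dz": 0,"spin": 6,"gripper": 1},{"dx": 76,"dy": -62,"dz": 1,"spin": 9,"gripper": 1},{"dx": 104,"dy": -85,"dz": 2,"spin": 12,"gripper": 1},{"dx": 132,"dy": -108,"dz": 3,"spin": 15,"gripper": 1},{"dx": 155,"dy": -128,"dz": 3,"spin": 18,"gripper": 1},{"dx": 166,"dy": -136.5,"dz": 3,"spin": 18,"gripper": 1},{"dx": 166,"dy": -136.5,"dz": 3,"spin": 18,"gripper": 1},{"dx": 166,"dy": -136.5,"dz": 3,"spin": 18,"gripper": 1},{"dx": 166,"dy": -136.5,"dz": 3,"spin": 18,"gripper": 1},{"dx": 166,"dy": -136.5,"dz": 3,"spin": 18,"gripper": 1}]'

```text
time: 7.97
tcp_pos: [0.4413, -0.0575, 0.1591]
eef_rot: [-0.001, 0.537, 0.843, -0.0]
wrist_force: [0.4, -0.4, 0.0]
finger_gap: 0.0851
finger_force: 0.0
```

```bash
python3 go.py bL .044 25; python3 - <<'E'
from h import *
from rig import state,eyes
c=eyes.capture("wrist"); cv2.imwrite("pics/w4.png",c["img"])
E
```

```text
t 7.97 tcp [ 0.4413 -0.0575  0.1591] tilt 0.06 yaw 25.0 gap 0.0851
d [  0.3  -0.6 115.1] spin -0.0
```

View pics/w4.png

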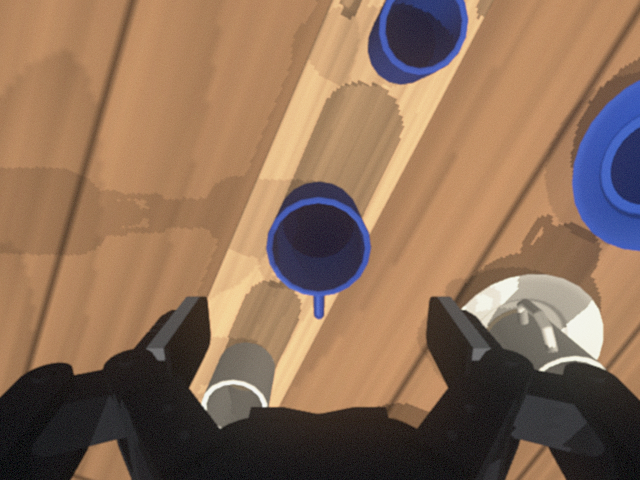

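The blue large cup's rim is at (319,246), centred between the fingers, and its handle points down the image, clear of them. The cream large cup is standing in its saucer at (550,330). I'll descend and close.

>>> play_rows --deltas '[{"dx": 0,"dy": 0,"dz": 25,"spin": 0,"gripper": 1},{"dx": 0,"dy": 0,"dz": 55,"spin": 0,"gripper": 1},{"dx": 0,"dy": 0,"dz": 85,"spin": 0,"gripper": 1},{"dx": 0,"dy": 0,"dz": 105,"spin": 0,"gripper": 1},{"dx": 0,"dy": 0,"dz": 115,"spin": 0,"gripper": 1},{"dx": 0,"dy": 0,"dz": 115,"spin": 0,"gripper": 1},{"dx": 0,"dy": 0,"dz": 115,"spin": 0,"gripper": 1},{"dx": 0,"dy": 0,"dz": 115,"spin": 0,"gripper": -1},{"dx": 0,"dy": 0,"dz": 115,"spin": 0,"gripper": -1},{"dx": 0,"dy": 0,"dz": 115,"spin": 0,"gripper": -1},{"dx": 0,"dy": 0,"dz": 115,"spin": 0,"gripper": -1},{"dx": 0,"dy": 0,"dz": 115,"spin": 0,"gripper": -1}]'

```text
time: 9.02
tcp_pos: [0.4424, -0.0579, 0.047]
eef_rot: [0.002, 0.537, 0.843, 0.001]
wrist_force: [0.9, 0.5, 5.8]
finger_gap: 0.0617
finger_force: 66.1
```

>>> play_rows --deltas '[{"dx": 0,"dy": 0,"dz": 0,"spin": 0,"gripper": -1},{"dx": 0,"dy": 0,"dz": 0,"spin": 0,"gripper": -1}]'

```text
time: 9.18
tcp_pos: [0.4424, -0.0579, 0.047]
eef_rot: [0.002, 0.537, 0.843, 0.001]
wrist_force: [0.7, -0.3, 5.8]
finger_gap: 0.0617
finger_force: 66.1
```

>>> play_rows --deltas '[{"dx": 0,"dy": 0,"dz": -15,"spin": 0,"gripper": -1},{"dx": 0,"dy": 0,"dz": -35,"spin": 0,"gripper": -1},{"dx": 0,"dy": 0,"dz": -60,"spin": 0,"gripper": -1},{"dx": 0,"dy": 0,"dz": -85,"spin": 0,"gripper": -1},{"dx": 0,"dy": 0,"dz": -110,"spin": 0,"gripper": -1},{"dx": 0,"dy": 0,"dz": -125,"spin": 0,"gripper": -1},{"dx": 0,"dy": 0,"dz": -125,"spin": 0,"gripper": -1},{"dx": 0,"dy": 0,"dz": -125,"spin": 0,"gripper": -1},{"dx": 0,"dy": 0,"dz": -125,"spin": 0,"gripper": -1}]'

```text
time: 9.93
tcp_pos: [0.4396, -0.0571, 0.1681]
eef_rot: [-0.001, 0.537, 0.843, -0.0]
wrist_force: [0.4, 0.8, -3.2]
finger_gap: 0.0619
finger_force: 66.0
```

```bash
python3 go.py bLs .165
```

```text
t 9.93 tcp [ 0.4396 -0.0571  0.1681] tilt 0.17 yaw 25.0 gap 0.0619
d [ 42.6 265.2   2.5] spin 0.0
```

>>> play_rows --deltas '[{"dx": 3,"dy": 18,"dz": 0,"spin": 0,"gripper": -1},{"dx": 9,"dy": 52,"dz": 0,"spin": 0,"gripper": -1},{"dx": 14,"dy": 88,"dz": 0,"spin": 0,"gripper": -1},{"dx": 20,"dy": 124,"dz": 0,"spin": 0,"gripper": -1},{"dx": 26,"dy": 160,"dz": 0,"spin": 0,"gripper": -1},{"dx": 31,"dy": 196,"dz": 0,"spin": 0,"gripper": -1},{"dx": 37,"dy": 230,"dz": 0,"spin": 0,"gripper": -1},{"dx": 41,"dy": 255,"dz": 0,"spin": 0,"gripper": -1},{"dx": 42.5,"dy": 265,"dz": 0,"spin": 0,"gripper": -1},{"dx": 42.5,"dy": 265,"dz": 0,"spin": 0,"gripper": -1},{"dx": 42.5,"dy": 265,"dz": 0,"spin": 0,"gripper": -1},{"dx": 42.5,"dy": 265,"dz": 0,"spin": 0,"gripper": -1}]'

```text
time: 10.93
tcp_pos: [0.6616, 0.0925, 0.168]
eef_rot: [-0.001, 0.538, 0.843, -0.001]
wrist_force: [0.7, -0.2, -1.5]
finger_gap: 0.0619
finger_force: 66.5
```

>>> play_rows --deltas '[{"dx": 0,"dy": 0,"dz": 15,"spin": 0,"gripper": -1},{"dx": 0,"dy": 0,"dz": 40,"spin": 0,"gripper": -1},{"dx": 0,"dy": 0,"dz": 65,"spin": 0,"gripper": -1},{"dx": 0,"dy": 0,"dz": 85,"spin": 0,"gripper": -1},{"dx": 0,"dy": 0,"dz": 98,"spin": 0,"gripper": -1},{"dx": 0,"dy": 0,"dz": 107,"spin": 0,"gripper": -1},{"dx": 0,"dy": 0,"dz": 114,"spin": 0,"gripper": -1},{"dx": 0,"dy": 0,"dz": 118,"spin": 0,"gripper": -1},{"dx": 0,"dy": 0,"dz": 122,"spin": 0,"gripper": -1},{"dx": 0,"dy": 0,"dz": 122,"spin": 0,"gripper": -1},{"dx": 0,"dy": 0,"dz": 122,"spin": 0,"gripper": -1}]'

```text
time: 11.85
tcp_pos: [0.6634, 0.0931, 0.0487]
eef_rot: [0.001, 0.537, 0.843, 0.0]
wrist_force: [-0.6, 0.6, -1.6]
finger_gap: 0.0619
finger_force: 66.5
```

```bash
python3 go.py bLs .035
```

```text
t 11.85 tcp [0.6634 0.0931 0.0487] tilt 0.08 yaw 25.0 gap 0.0619
d [ 0.9 -1.1 13.7] spin 0.0
```

>>> play_rows --deltas '[{"dx": 0.5,"dy": -1,"dz": 3,"spin": 0,"gripper": -1},{"dx": 0.5,"dy": -1,"dz": 6,"spin": 0,"gripper": -1},{"dx": 0.5,"dy": -1,"dz": 8,"spin": 0,"gripper": -1},{"dx": 0.5,"dy": -1,"dz": 10,"spin": 0,"gripper": -1},{"dx": 0.5,"dy": -1,"dz": 11.5,"spin": 0,"gripper": -1},{"dx": 0.5,"dy": -1,"dz": 12.5,"spin": 0,"gripper": -1},{"dx": 0.5,"dy": -1,"dz": 13.5,"spin": 0,"gripper": -1},{"dx": 0.5,"dy": -1,"dz": 13.5,"spin": 0,"gripper": -1},{"dx": 0.5,"dy": -1,"dz": 13.5,"spin": 0,"gripper": -1}]'

```text
time: 12.6
tcp_pos: [0.6619, 0.0931, 0.035]
eef_rot: [0.0, 0.537, 0.843, 0.0]
wrist_force: [-1.1, -0.3, 3.3]
finger_gap: 0.0617
finger_force: 66.6
```

```bash
python3 go.py bLs .035
```

```text
t 12.6 tcp [0.6619 0.0931 0.035 ] tilt 0.03 yaw 25.0 gap 0.0617
d [0.3 0.3 0. ] spin 0.0
```

Same contact force as last time, so I'll release and lift.

>>> play_rows --deltas '[{"dx": 0,"dy": 0,"dz": 0,"spin": 0,"gripper": 1},{"dx": 0,"dy": 0,"dz": 0,"spin": 0,"gripper": 1},{"dx": 0,"dy": 0,"dz": 0,"spin": 0,"gripper": 1},{"dx": 0,"dy": 0,"dz": 0,"spin": 0,"gripper": 1},{"dx": 0,"dy": 0,"dz": -10,"spin": 0,"gripper": 1},{"dx": 0,"dy": 0,"dz": -30,"spin": 0,"gripper": 1},{"dx": 0,"dy": 0,"dz": -60,"spin": 0,"gripper": 1},{"dx": 0,"dy": 0,"dz": -95,"spin": 0,"gripper": 1},{"dx": 0,"dy": 0,"dz": -125,"spin": 0,"gripper": 1},{"dx": 0,"dy": 0,"dz": -130,"spin": 0,"gripper": 1},{"dx": 0,"dy": 0,"dz": -130,"spin": 0,"gripper": 1},{"dx": 0,"dy": 0,"dz": -130,"spin": 0,"gripper": 1}]'

```text
time: 13.6
tcp_pos: [0.6618, 0.0931, 0.1647]
eef_rot: [0.0, 0.537, 0.843, 0.0]
wrist_force: [-0.2, 0.1, -0.3]
finger_gap: 0.0853
finger_force: 0.0
```

```bash
python3 go.py bS .15 13
```

```text
t 13.6 tcp [0.6618 0.0931 0.1647] tilt 0.06 yaw 25.0 gap 0.0853
d [  81.2 -206.1   14.5] spin 12.0
```

>>> play_rows --deltas '[{"dx": 8,"dy": -20,"dz": 0,"spin": 2,"gripper": 1},{"dx": 21,"dy": -54,"dz": 2,"spin": 4,"gripper": 1},{"dx": 34,"dy": -88,"dz": 5,"spin": 6,"gripper": 1},{"dx": 47,"dy": -122,"dz": 8,"spin": 8,"gripper": 1},{"dx": 60,"dy": -156,"dz": 11,"spin": 10,"gripper": 1},{"dx": 74,"dy": -190,"dz": 14,"spin": 12,"gripper": 1},{"dx": 81,"dy": -206,"dz": 14.5,"spin": 12,"gripper": 1},{"dx": 81,"dy": -206,"dz": 14.5,"spin": 12,"gripper": 1},{"dx": 81,"dy": -206,"dz": 14.5,"spin": 12,"gripper": 1},{"dx": 81,"dy": -206,"dz": 14.5,"spin": 12,"gripper": 1},{"dx": 81,"dy": -206,"dz": 14.5,"spin": 12,"gripper": 1}]'

```text
time: 14.52
tcp_pos: [0.4417, 0.0795, 0.1493]
eef_rot: [-0.0, 0.623, 0.782, -0.0]
wrist_force: [0.3, 0.1, 0.1]
finger_gap: 0.0855
finger_force: 0.0
```

```bash
python3 go.py bS .032 13; python3 - <<'E'
from h import *
from rig import state,eyes
c=eyes.capture("wrist"); cv2.imwrite("pics/w5.png",c["img"])
E
```

```text
t 14.52 tcp [0.4417 0.0795 0.1493] tilt 0.03 yaw 13.0 gap 0.0855
d [  0.5  -0.9 117.3] spin -0.0
```

View pics/w5.png

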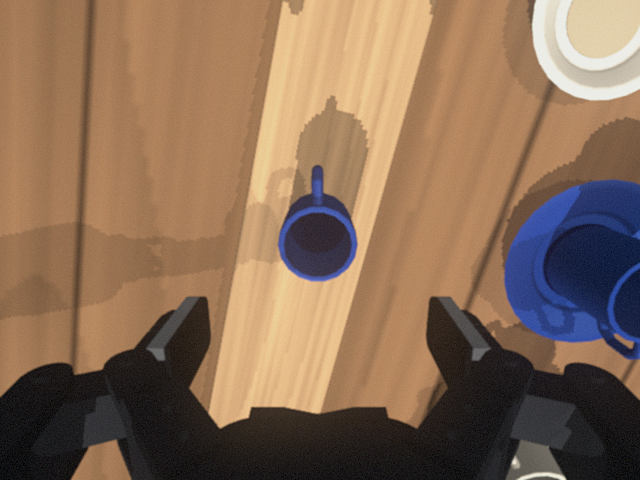

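The blue small cup's rim is at (318,243), centred, and its handle points up, clear of the fingers. I'll grasp and lift.

>>> play_rows --deltas '[{"dx": 0,"dy": -0.5,"dz": 25,"spin": 0,"gripper": 1},{"dx": 0,"dy": -0.5,"dz": 55,"spin": 0,"gripper": 1},{"dx": 0,"dy": -0.5,"dz": 85,"spin": 0,"gripper": 1},{"dx": 0,"dy": -0.5,"dz": 107,"spin": 0,"gripper": 1},{"dx": 0,"dy": -0.5,"dz": 117,"spin": 0,"gripper": 1},{"dx": 0,"dy": -0.5,"dz": 117,"spin": 0,"gripper": 1},{"dx": 0,"dy": -0.5,"dz": 117,"spin": 0,"gripper": 1},{"dx": 0,"dy": -0.5,"dz": 117,"spin": 0,"gripper": -1},{"dx": 0,"dy": -0.5,"dz": 117,"spin": 0,"gripper": -1},{"dx": 0,"dy": -0.5,"dz": 117,"spin": 0,"gripper": -1},{"dx": 0,"dy": -0.5,"dz": 117,"spin": 0,"gripper": -1},{"dx": 0,"dy": -0.5,"dz": 117,"spin": 0,"gripper": -1}]'

```text
time: 15.57
tcp_pos: [0.4418, 0.0795, 0.0346]
eef_rot: [0.001, 0.623, 0.782, 0.001]
wrist_force: [-0.5, -0.2, 5.8]
finger_gap: 0.0479
finger_force: 62.2
```

>>> play_rows --deltas '[{"dx": 0,"dy": 0,"dz": 0,"spin": 0,"gripper": -1},{"dx": 0,"dy": 0,"dz": 0,"spin": 0,"gripper": -1},{"dx": 0,"dy": 0,"dz": 0,"spin": 0,"gripper": -1}]'

```text
time: 15.82
tcp_pos: [0.4418, 0.0795, 0.0346]
eef_rot: [0.001, 0.623, 0.782, 0.001]
wrist_force: [0.1, -0.2, 6.7]
finger_gap: 0.0483
finger_force: 62.2
```

>>> play_rows --deltas '[{"dx": 0,"dy": 0,"dz": -15,"spin": 0,"gripper": -1},{"dx": 0,"dy": 0,"dz": -35,"spin": 0,"gripper": -1},{"dx": 0,"dy": 0,"dz": -60,"spin": 0,"gripper": -1},{"dx": 0,"dy": 0,"dz": -85,"spin": 0,"gripper": -1},{"dx": 0,"dy": 0,"dz": -110,"spin": 0,"gripper": -1},{"dx": 0,"dy": 0,"dz": -130,"spin": 0,"gripper": -1},{"dx": 0,"dy": 0,"dz": -130,"spin": 0,"gripper": -1},{"dx": 0,"dy": 0,"dz": -130,"spin": 0,"gripper": -1},{"dx": 0,"dy": 0,"dz": -130,"spin": 0,"gripper": -1}]'

```text
time: 16.57
tcp_pos: [0.4394, 0.0793, 0.1614]
eef_rot: [-0.001, 0.623, 0.782, -0.001]
wrist_force: [-0.5, 0.7, -1.7]
finger_gap: 0.048
finger_force: 62.0
```

```bash
python3 go.py bSs .16
```

```text
t 16.57 tcp [0.4394 0.0793 0.1614] tilt 0.14 yaw 13.0 gap 0.048
d [-372.5   93.5    0.9] spin 0.0
```

>>> play_rows --deltas '[{"dx": -20,"dy": 5,"dz": 0,"spin": 0,"gripper": -1},{"dx": -55,"dy": 14,"dz": 0,"spin": 0,"gripper": -1},{"dx": -92,"dy": 23,"dz": 0,"spin": 0,"gripper": -1},{"dx": -130,"dy": 33,"dz": 0,"spin": 0,"gripper": -1},{"dx": -168,"dy": 42,"dz": 0,"spin": 0,"gripper": -1},{"dx": -206,"dy": 52,"dz": 0,"spin": 0,"gripper": -1},{"dx": -244,"dy": 61,"dz": 0,"spin": 0,"gripper": -1},{"dx": -282,"dy": 71,"dz": 0,"spin": 0,"gripper": -1},{"dx": -318,"dy": 80,"dz": 0,"spin": 0,"gripper": -1},{"dx": -350,"dy": 88,"dz": 0,"spin": 0,"gripper": -1},{"dx": -368,"dy": 92,"dz": 0,"spin": 0,"gripper": -1},{"dx": -372,"dy": 93.5,"dz": 0,"spin": 0,"gripper": -1}]'

```text
time: 17.57
tcp_pos: [0.6144, -0.2653, 0.1585]
eef_rot: [-0.002, 0.624, 0.781, -0.001]
wrist_force: [-0.0, 0.2, -1.7]
finger_gap: 0.0479
finger_force: 62.0
```

>>> play_rows --deltas '[{"dx": 0,"dy": 0,"dz": 0,"spin": 0,"gripper": -1},{"dx": 0,"dy": 0,"dz": 5,"spin": 0,"gripper": -1},{"dx": 0,"dy": 0,"dz": 30,"spin": 0,"gripper": -1},{"dx": 0,"dy": 0,"dz": 60,"spin": 0,"gripper": -1},{"dx": 0,"dy": 0,"dz": 85,"spin": 0,"gripper": -1},{"dx": 0,"dy": 0,"dz": 103,"spin": 0,"gripper": -1},{"dx": 0,"dy": 0,"dz": 115,"spin": 0,"gripper": -1},{"dx": 0,"dy": 0,"dz": 121,"spin": 0,"gripper": -1},{"dx": 0,"dy": 0,"dz": 125,"spin": 0,"gripper": -1},{"dx": 0,"dy": 0,"dz": 128,"spin": 0,"gripper": -1},{"dx": 0,"dy": 0,"dz": 128,"spin": 0,"gripper": -1},{"dx": 0,"dy": 0,"dz": 128,"spin": 0,"gripper": -1}]'

```text
time: 18.57
tcp_pos: [0.6158, -0.2624, 0.0362]
eef_rot: [0.001, 0.623, 0.783, 0.0]
wrist_force: [-0.7, 0.6, -1.6]
finger_gap: 0.0479
finger_force: 62.0
```

```bash
python3 go.py bSs .0226
```

```text
t 18.57 tcp [ 0.6158 -0.2624  0.0362] tilt 0.14 yaw 13.0 gap 0.0479
d [ 0.1 -1.6 13.6] spin 0.0
```

>>> play_rows --deltas '[{"dx": 0,"dy": -1,"dz": 3,"spin": 0,"gripper": -1},{"dx": 0,"dy": -1,"dz": 6,"spin": 0,"gripper": -1},{"dx": 0,"dy": -1,"dz": 8,"spin": 0,"gripper": -1},{"dx": 0,"dy": -1,"dz": 10,"spin": 0,"gripper": -1},{"dx": 0,"dy": -1,"dz": 11.5,"spin": 0,"gripper": -1},{"dx": 0,"dy": -1,"dz": 12.5,"spin": 0,"gripper": -1},{"dx": 0,"dy": -1,"dz": 13.5,"spin": 0,"gripper": -1},{"dx": 0,"dy": -1,"dz": 13.5,"spin": 0,"gripper": -1},{"dx": 0,"dy": -1,"dz": 13.5,"spin": 0,"gripper": -1}]'

```text
time: 19.32
tcp_pos: [0.614, -0.2624, 0.0227]
eef_rot: [0.0, 0.623, 0.783, -0.0]
wrist_force: [-1.9, 1.6, 6.3]
finger_gap: 0.0478
finger_force: 62.5
```

```bash
python3 go.py bSs .0226
```

```text
t 19.32 tcp [ 0.614  -0.2624  0.0227] tilt 0.02 yaw 13.0 gap 0.0478
d [-0.3  0.1  0.1] spin 0.0
```

>>> play_rows --deltas '[{"dx": 0,"dy": 0,"dz": 0,"spin": 0,"gripper": 1},{"dx": 0,"dy": 0,"dz": 0,"spin": 0,"gripper": 1},{"dx": 0,"dy": 0,"dz": 0,"spin": 0,"gripper": 1},{"dx": 0,"dy": 0,"dz": 0,"spin": 0,"gripper": 1},{"dx": 0,"dy": 0,"dz": -10,"spin": 0,"gripper": 1},{"dx": 0,"dy": 0,"dz": -30,"spin": 0,"gripper": 1},{"dx": 0,"dy": 0,"dz": -60,"spin": 0,"gripper": 1},{"dx": 0,"dy": 0,"dz": -95,"spin": 0,"gripper": 1},{"dx": 0,"dy": 0,"dz": -125,"spin": 0,"gripper": 1},{"dx": 0,"dy": 0,"dz": -130,"spin": 0,"gripper": 1},{"dx": 0,"dy": 0,"dz": -130,"spin": 0,"gripper": 1},{"dx": 0,"dy": 0,"dz": -130,"spin": 0,"gripper": 1}]'

```text
time: 20.32
tcp_pos: [0.614, -0.2623, 0.1516]
eef_rot: [0.0, 0.623, 0.783, 0.0]
wrist_force: [0.1, 1.0, -0.4]
finger_gap: 0.0854
finger_force: 0.0
```

```bash
python3 go.py cS .15 -7
```

```text
t 20.32 tcp [ 0.614  -0.2623  0.1516] tilt 0.04 yaw 13.0 gap 0.0854
d [  97.6 -157.3    1.5] spin 20.0
```

>>> play_rows --deltas '[{"dx": 12,"dy": -19,"dz": 0,"spin": 4,"gripper": 1},{"dx": 30,"dy": -48,"dz": 0,"spin": 8,"gripper": 1},{"dx": 48,"dy": -77,"dz": 1,"spin": 12,"gripper": 1},{"dx": 66,"dy": -106,"dz": 1.5,"spin": 16,"gripper": 1},{"dx": 84,"dy": -135,"dz": 1.5,"spin": 20,"gripper": 1},{"dx": 94,"dy": -152,"dz": 1.5,"spin": 20,"gripper": 1},{"dx": 97.5,"dy": -157,"dz": 1.5,"spin": 20,"gripper": 1},{"dx": 97.5,"dy": -157,"dz": 1.5,"spin": 20,"gripper": 1},{"dx": 97.5,"dy": -157,"dz": 1.5,"spin": 20,"gripper": 1},{"dx": 97.5,"dy": -157,"dz": 1.5,"spin": 20,"gripper": 1},{"dx": 97.5,"dy": -157,"dz": 1.5,"spin": 20,"gripper": 1}]'

```text
time: 21.23
tcp_pos: [0.44, -0.2029, 0.1493]
eef_rot: [-0.0, 0.749, 0.663, 0.0]
wrist_force: [-0.0, -0.4, -0.5]
finger_gap: 0.0852
finger_force: 0.0
```

```bash
python3 go.py cS .032 -7; python3 - <<'E'
from h import *
from rig import state,eyes
c=eyes.capture("wrist"); cv2.imwrite("pics/w6.png",c["img"])
E
```

```text
t 21.23 tcp [ 0.44   -0.2029  0.1493] tilt 0.03 yaw -7.0 gap 0.0852
d [ 1.000e-01 -1.200e+00  1.173e+02] spin -0.0
```

View pics/w6.png

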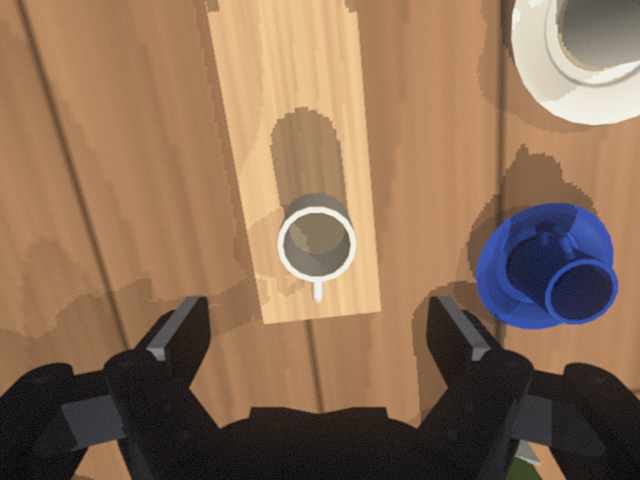

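The cream small cup's rim is at (317,243), centred, with its handle pointing down. The blue small cup stands in its saucer at (560,275). I'll grasp and lift.

>>> play_rows --deltas '[{"dx": 0,"dy": -1,"dz": 25,"spin": 0,"gripper": 1},{"dx": 0,"dy": -1,"dz": 55,"spin": 0,"gripper": 1},{"dx": 0,"dy": -1,"dz": 85,"spin": 0,"gripper": 1},{"dx": 0,"dy": -1,"dz": 107,"spin": 0,"gripper": 1},{"dx": 0,"dy": -1,"dz": 117,"spin": 0,"gripper": 1},{"dx": 0,"dy": -1,"dz": 117,"spin": 0,"gripper": 1},{"dx": 0,"dy": -1,"dz": 117,"spin": 0,"gripper": 1},{"dx": 0,"dy": -1,"dz": 117,"spin": 0,"gripper": -1},{"dx": 0,"dy": -1,"dz": 117,"spin": 0,"gripper": -1},{"dx": 0,"dy": -1,"dz": 117,"spin": 0,"gripper": -1},{"dx": 0,"dy": -1,"dz": 117,"spin": 0,"gripper": -1},{"dx": 0,"dy": -1,"dz": 117,"spin": 0,"gripper": -1}]'

```text
time: 22.28
tcp_pos: [0.4394, -0.2032, 0.0347]
eef_rot: [0.002, 0.749, 0.662, 0.001]
wrist_force: [1.0, -0.3, 5.2]
finger_gap: 0.0479
finger_force: 62.3
```

>>> play_rows --deltas '[{"dx": 0,"dy": 0,"dz": 0,"spin": 0,"gripper": -1},{"dx": 0,"dy": 0,"dz": 0,"spin": 0,"gripper": -1},{"dx": 0,"dy": 0,"dz": 0,"spin": 0,"gripper": -1}]'

```text
time: 22.53
tcp_pos: [0.4394, -0.2032, 0.0347]
eef_rot: [0.002, 0.749, 0.662, 0.001]
wrist_force: [0.2, 0.0, 5.5]
finger_gap: 0.0482
finger_force: 62.3
```

>>> play_rows --deltas '[{"dx": 0,"dy": 0,"dz": -15,"spin": 0,"gripper": -1},{"dx": 0,"dy": 0,"dz": -35,"spin": 0,"gripper": -1},{"dx": 0,"dy": 0,"dz": -60,"spin": 0,"gripper": -1},{"dx": 0,"dy": 0,"dz": -85,"spin": 0,"gripper": -1},{"dx": 0,"dy": 0,"dz": -110,"spin": 0,"gripper": -1},{"dx": 0,"dy": 0,"dz": -130,"spin": 0,"gripper": -1},{"dx": 0,"dy": 0,"dz": -130,"spin": 0,"gripper": -1},{"dx": 0,"dy": 0,"dz": -130,"spin": 0,"gripper": -1},{"dx": 0,"dy": 0,"dz": -130,"spin": 0,"gripper": -1}]'

```text
time: 23.28
tcp_pos: [0.4373, -0.202, 0.1611]
eef_rot: [-0.001, 0.749, 0.662, -0.0]
wrist_force: [0.8, 0.7, -1.9]
finger_gap: 0.0481
finger_force: 62.1
```

```bash
python3 go.py cSs .16
```

```text
t 23.28 tcp [ 0.4373 -0.202   0.1611] tilt 0.16 yaw -7.0 gap 0.0481
d [481.7 105.1   1.4] spin 0.0
```

>>> play_rows --deltas '[{"dx": 20,"dy": 4,"dz": 0,"spin": 0,"gripper": -1},{"dx": 55,"dy": 12,"dz": 0,"spin": 0,"gripper": -1},{"dx": 93,"dy": 20,"dz": 0,"spin": 0,"gripper": -1},{"dx": 131,"dy": 29,"dz": 0,"spin": 0,"gripper": -1},{"dx": 169,"dy": 37,"dz": 0,"spin": 0,"gripper": -1},{"dx": 207,"dy": 45,"dz": 0,"spin": 0,"gripper": -1},{"dx": 245,"dy": 53,"dz": 0,"spin": 0,"gripper": -1},{"dx": 283,"dy": 62,"dz": 0,"spin": 0,"gripper": -1},{"dx": 321,"dy": 70,"dz": 0,"spin": 0,"gripper": -1},{"dx": 359,"dy": 78,"dz": 0,"spin": 0,"gripper": -1},{"dx": 390,"dy": 85,"dz": 0,"spin": 0,"gripper": -1},{"dx": 400,"dy": 87,"dz": 0,"spin": 0,"gripper": -1}]'

```text
time: 24.28
tcp_pos: [0.5727, 0.1882, 0.1593]
eef_rot: [-0.002, 0.748, 0.664, -0.001]
wrist_force: [-0.6, -0.5, -1.8]
finger_gap: 0.0482
finger_force: 62.1
```

>>> play_rows --deltas '[{"dx": 20,"dy": 4,"dz": 0,"spin": 0,"gripper": -1},{"dx": 45,"dy": 10,"dz": 0,"spin": 0,"gripper": -1},{"dx": 68,"dy": 15,"dz": 0,"spin": 0,"gripper": -1},{"dx": 81,"dy": 18,"dz": 0,"spin": 0,"gripper": -1},{"dx": 81,"dy": 18,"dz": 0,"spin": 0,"gripper": -1},{"dx": 81,"dy": 18,"dz": 0,"spin": 0,"gripper": -1},{"dx": 81,"dy": 18,"dz": 0,"spin": 0,"gripper": -1}]'

```text
time: 24.87
tcp_pos: [0.6004, 0.2608, 0.1611]
eef_rot: [-0.0, 0.749, 0.662, -0.002]
wrist_force: [-0.4, 0.6, -1.4]
finger_gap: 0.0483
finger_force: 62.1
```

>>> play_rows --deltas '[{"dx": 0,"dy": 0,"dz": 0,"spin": 0,"gripper": -1},{"dx": 0,"dy": 0,"dz": 5,"spin": 0,"gripper": -1},{"dx": 0,"dy": 0,"dz": 30,"spin": 0,"gripper": -1},{"dx": 0,"dy": 0,"dz": 60,"spin": 0,"gripper": -1},{"dx": 0,"dy": 0,"dz": 85,"spin": 0,"gripper": -1},{"dx": 0,"dy": 0,"dz": 103,"spin": 0,"gripper": -1},{"dx": 0,"dy": 0,"dz": 115,"spin": 0,"gripper": -1},{"dx": 0,"dy": 0,"dz": 121,"spin": 0,"gripper": -1},{"dx": 0,"dy": 0,"dz": 125,"spin": 0,"gripper": -1},{"dx": 0,"dy": 0,"dz": 127,"spin": 0,"gripper": -1},{"dx": 0,"dy": 0,"dz": 127,"spin": 0,"gripper": -1},{"dx": 0,"dy": 0,"dz": 127,"spin": 0,"gripper": -1}]'

```text
time: 25.87
tcp_pos: [0.6021, 0.2624, 0.0374]
eef_rot: [0.001, 0.749, 0.662, 0.001]
wrist_force: [-0.8, -0.5, -1.6]
finger_gap: 0.0481
finger_force: 62.1
```

```bash
python3 go.py cSs .0227
```

```text
t 25.87 tcp [0.6021 0.2624 0.0374] tilt 0.16 yaw -7.0 gap 0.0481
d [ 0.7 -1.7 14.7] spin 0.0
```

>>> play_rows --deltas '[{"dx": 0.5,"dy": -1,"dz": 3,"spin": 0,"gripper": -1},{"dx": 0.5,"dy": -1,"dz": 6,"spin": 0,"gripper": -1},{"dx": 0.5,"dy": -1,"dz": 9,"spin": 0,"gripper": -1},{"dx": 0.5,"dy": -1,"dz": 11,"spin": 0,"gripper": -1},{"dx": 0.5,"dy": -1,"dz": 12.5,"spin": 0,"gripper": -1},{"dx": 0.5,"dy": -1,"dz": 13.5,"spin": 0,"gripper": -1},{"dx": 0.5,"dy": -1,"dz": 14.5,"spin": 0,"gripper": -1},{"dx": 0.5,"dy": -1,"dz": 14.5,"spin": 0,"gripper": -1},{"dx": 0.5,"dy": -1,"dz": 14.5,"spin": 0,"gripper": -1}]'

```text
time: 26.62
tcp_pos: [0.6003, 0.2628, 0.0228]
eef_rot: [0.0, 0.749, 0.662, 0.0]
wrist_force: [-3.2, -1.7, 5.8]
finger_gap: 0.0479
finger_force: 62.7
```

```bash
python3 go.py cSs .0227
```

```text
t 26.62 tcp [0.6003 0.2628 0.0228] tilt 0.03 yaw -7.0 gap 0.0479
d [0.5 0.2 0.1] spin 0.0
```

>>> play_rows --deltas '[{"dx": 0,"dy": 0,"dz": 0,"spin": 0,"gripper": 1},{"dx": 0,"dy": 0,"dz": 0,"spin": 0,"gripper": 1},{"dx": 0,"dy": 0,"dz": 0,"spin": 0,"gripper": 1},{"dx": 0,"dy": 0,"dz": 0,"spin": 0,"gripper": 1},{"dx": 0,"dy": 0,"dz": -10,"spin": 0,"gripper": 1},{"dx": 0,"dy": 0,"dz": -30,"spin": 0,"gripper": 1},{"dx": 0,"dy": 0,"dz": -60,"spin": 0,"gripper": 1},{"dx": 0,"dy": 0,"dz": -95,"spin": 0,"gripper": 1},{"dx": 0,"dy": 0,"dz": -130,"spin": 0,"gripper": 1},{"dx": 0,"dy": 0,"dz": -150,"spin": 0,"gripper": 1},{"dx": 0,"dy": 0,"dz": -150,"spin": 0,"gripper": 1}]'

```text
time: 27.53
tcp_pos: [0.6033, 0.2638, 0.1803]
eef_rot: [0.003, 0.749, 0.662, 0.007]
wrist_force: [-0.1, -0.1, 1.5]
finger_gap: 0.0854
finger_force: 0.0
```

>>> play_rows --deltas '[{"dx": 0,"dy": -25,"dz": 0,"spin": 0,"gripper": 1},{"dx": 0,"dy": -60,"dz": 0,"spin": 0,"gripper": 1},{"dx": 0,"dy": -95,"dz": 0,"spin": 0,"gripper": 1},{"dx": 0,"dy": -130,"dz": 0,"spin": 0,"gripper": 1},{"dx": 0,"dy": -165,"dz": 0,"spin": 0,"gripper": 1},{"dx": 0,"dy": -200,"dz": 0,"spin": 0,"gripper": 1},{"dx": 0,"dy": -235,"dz": 0,"spin": 0,"gripper": 1},{"dx": 0,"dy": -260,"dz": 0,"spin": 0,"gripper": 1},{"dx": 0,"dy": -260,"dz": 0,"spin": 0,"gripper": 1},{"dx": 0,"dy": -260,"dz": 0,"spin": 0,"gripper": 1}]'

```text
time: 28.37
tcp_pos: [0.3412, 0.2946, 0.1714]
eef_rot: [0.0, 0.748, 0.663, 0.0]
wrist_force: [-0.2, 0.0, -0.3]
finger_gap: 0.0854
finger_force: 0.0
```

```bash
python3 - <<'E'
from h import *
from rig import state,eyes
T={"cL":(.6537,-.0858),"bS":(.6142,-.2627),"bL":(.662,.0935),"cS":(.6005,.2633)}
for n in("top","scene"):
    c=eyes.capture(n); cv2.imwrite(f"pics/{n}1.png",c["img"]); P=cloud(c); ok=c["z_map"]>0
    for k,t in T.items():
        r=np.hypot(P[...,0]-t[0],P[...,1]-t[1]); H=.078 if "L" in k else .062
        R0=.07 if "L" in k else .055
        m=ok&(r<.05)&(abs(P[...,2]-H)<.006); q=circ(P[m][:,:2])
        m2=ok&(r<R0+.02)&(r>R0-.025)&(P[...,2]>.009)&(P[...,2]<.022); q2=circ(P[m2][:,:2],R0*.8)
        z=P[m][:,2]; A=np.c_[P[m][:,:2]-q[:2],np.ones(m.sum())]; g=np.linalg.lstsq(A,z,rcond=None)[0]
        print(n,k,"cup",q.round(4),"saucer",q2.round(4),"off mm",((q-q2)[:2]*1000).round(1),"rim z",g[2].round(4),"tilt",g[:2].round(3))
E
```

```text
top cL cup [ 0.6522 -0.0841  0.0299] saucer [ 0.655  -0.0851  0.0593] off mm [-2.8  1.1] rim z 0.0778 tilt [0.    0.002]
top bS cup [ 0.6135 -0.2599  0.023 ] saucer [ 0.6159 -0.2618  0.0464] off mm [-2.4  1.9] rim z 0.0617 tilt [ 0.015 -0.025]
top bL cup [0.6607 0.0943 0.0298] saucer [0.6638 0.094  0.0594] off mm [-3.   0.3] rim z 0.0777 tilt [-0.001  0.012]
top cS cup [0.6004 0.2631 0.023 ] saucer [0.6019 0.2645 0.0464] off mm [-1.5 -1.4] rim z 0.0616 tilt [0.017 0.029]
scene cL cup [ 0.6515 -0.0867  0.0298] saucer [ 0.6514 -0.0849  0.0597] off mm [ 0.1 -1.8] rim z 0.078 tilt [ 0.006 -0.012]
scene bS cup [ 0.6127 -0.2623  0.0232] saucer [ 0.6119 -0.2625  0.0467] off mm [0.8 0.2] rim z 0.0619 tilt [ 0.001 -0.039]
scene bL cup [0.66   0.0924 0.0299] saucer [0.6602 0.094  0.0593] off mm [-0.1 -1.6] rim z 0.0777 tilt [-0.014  0.005]
scene cS cup [0.5995 0.2611 0.0232] saucer [0.599  0.2628 0.0466] off mm [ 0.5 -1.7] rim z 0.0615 tilt [0.009 0.005]
```

View pics/top1.png

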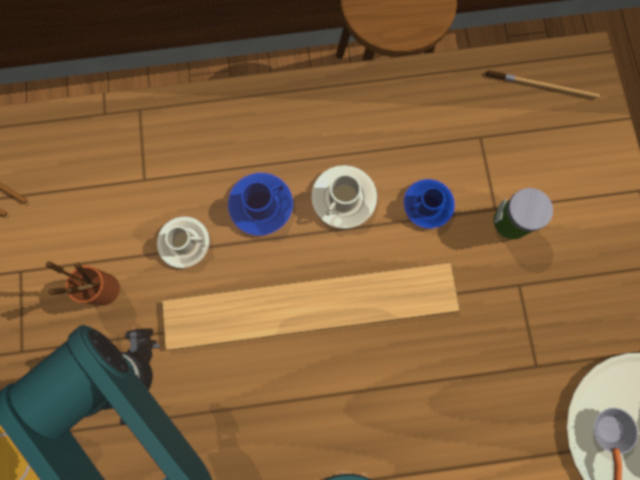

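View pics/scene1.png

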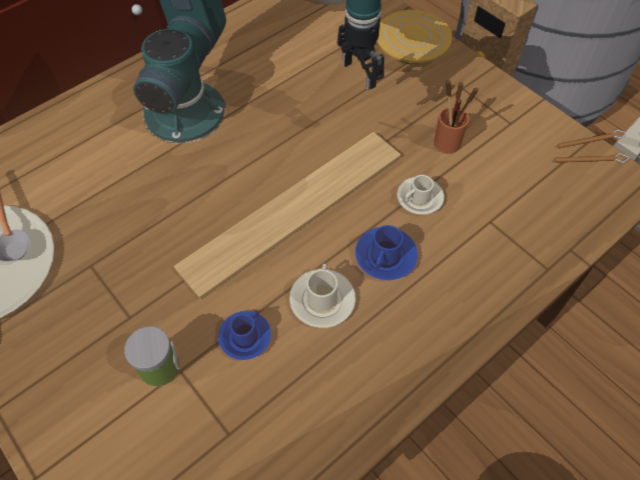

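All four cups stand centred in their matching saucers, within about 3 mm, with rim heights as expected. The jar at (525,212) and pot at (88,287) in the top view haven't moved, and the gripper is clear.

```bash
python3 -c "
from rig import arm; print(arm.job_done())"
```

```text
the job is handed in; nothing more can be done
None
```

I stood all four cups upright in their matching saucers, centred to within about 3 mm by camera check, left the jar and pot unmoved, and handed the job in at about 28 s; no verdict came back.

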